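# Load a carved tile under the rocker hold-down

## Task

Load the pale carved tile into the hold-down on the carving board: press the brass paddle down with one fingertip so that the jaw lifts and, while keeping it down, push the tile with the other fingertip under the jaw until it lies fully home and square against the end stop. Then let the paddle up so that the jaw grips the tile, and withdraw. Do not lift or tip the tile, and leave the gouge, stone, water bottle and dark spare tile alone.

Things in the scene. Friction and masses are not known exactly. Their poses are not given: they have to be found in the camera images.
- fixture: Plywood carving board, 180 x 180 x 12 mm, fixed; origin at the centre of its underside, on the bench, so its top is at z = 12. Its x is the way the tile is pushed. Positions in these texts are in its frame, mm. The tile's lane is centred on y = -42; when home the tile's origin is at x = 41. Dark rails 10 mm high over the board, faces at y = -69 and -15, from x = -40 on, guide it with 2 mm play a side.
- stop (a point): Middle of the face of the dark wooden end stop, which crosses the lane at x = 71, from y = -67 to -17, 14 mm high above the board. The tile's front edge comes to lie flat against it.
- shaft (a point): Middle of the clip's steel shaft, 8 mm thick, which runs along the board's x at y = 0, z = 40 between two posts 34 mm high above the board at x = -76 and x = 78.
- clip (a joint): Sprung rocker clip on the shaft, rad: 0 is jaw shut (as at the start), 0.42 is paddle fully down and jaw fully open; about 0.15 when the jaw rests on the tile. The tile passes under the jaw above 0.20. Springs back when let go. Fully down takes about 6 to 8 N at the paddle's middle.
- paddle (a point): Middle of the upper face of the brass paddle, 80 mm along the board's x (x = -66 to 14) by 55 mm, on the +y side of the shaft. Fully down it is level, upper face 9 mm above the board, y = 12 to 67; let go it slopes up towards +y by 0.42 rad, its middle near y = 44, z = 39. It may be pressed anywhere, also near its ends.
- jaw (a point): Middle of the underside of the clip's black jaw pad, 18 mm (along the board's x, from x = 45 to 63) by 8 mm, on the -y side of the shaft over the tile's lane at y = -42. Shut, it is about 12 mm above the board and blocks the tile; fully open about 29 mm above it.
- tile: Pale wooden tile with a dark carved rosette, 60 mm (its x) x 50 mm (its y) x 18 mm thick, 25 to 50 g, loose; origin at the centre of its underside. It starts on the board in the lane, its front (+x) edge short of the jaw, turned by up to 0.04 rad. Its x points along the board's x.
- spare: Dark wooden tile with a pale rosette, 60 x 50 x 18 mm, loose on the bench by the board; origin at the centre of its underside. Leave alone.
- stone: Grey sharpening stone, 70 x 50 x 22 mm, loose on the bench by the board; origin at the centre of its underside. Leave alone.
- gouge: Carving gouge lying on the bench beside the board, dark handle 110 x 24 x 20 mm towards its -x, steel blade 105 mm towards its +x; origin under the handle's front end. Leave alone.
- water: Clear water bottle with blue cap and label, 64 mm across, 190 mm high, standing on the bench beyond the board; origin at the centre of its underside. Leave alone.
There are look-alikes about, which are no part of the job. What is shaped like the tile but orange or red is not meant.

How it is judged:
On the way, in this order (a step that is already met when the one before it is completed fails the run):
1. a fingertip holds the paddle down, jaw open (clip above 0.2 rad), while the tile is still short of the jaw (value of joint clip above 0.2 rad and contact force between the fingers and clip above 0.5 N and x of tile in the frame of fixture below 0.015 m), for 0.1 s.
2. with the paddle still held down by a fingertip, the tile has been pushed under the jaw and home against the end stop (value of joint clip above 0.2 rad and contact force between the fingers and clip above 0.5 N and x of tile in the frame of fixture between 0.037 and 0.045 m and y of tile in the frame of fixture between -0.054 and -0.03 m and angle between the x axis of tile and the x axis of fixture, either way round below 0.1 rad), for 0.1 s.
At the end, for the whole second after the job is handed in: The tile lies flat on the board against the end stop (within 4 mm along the lane, 12 mm across it, 0.1 rad square to it), at rest, with the released jaw pressing on its top (over 1 N, clip between 0.09 and 0.19 rad) (x of tile in the frame of fixture between 0.037 and 0.045 m and y of tile in the frame of fixture between -0.054 and -0.03 m and angle between the x axis of tile and the x axis of fixture, either way round below 0.1 rad and contact force between clip and tile above 1 N and value of joint clip between 0.09 and 0.19 rad and linear speed of tile below 0.01 m/s and z of tile in the frame of fixture below 0.015 m and angle between tile's own z axis and vertical below 0.06 rad); the robot touches nothing.
It fails at once if the tile is lifted more than 6 mm off the board (z of tile in the frame of fixture above 0.018 m).
It fails at once if the tile is tipped by more than 0.2 rad (angle between tile's own z axis and vertical above 0.2 rad).
It fails at once if the spare tile, stone, gouge or water bottle is moved more than 15 mm (distance of any of spare, stone, gouge, water from where it was at the start of the episode above 0.015 m).
It also fails if it takes over 48 s, if anything falls off the work surface, if the arm or the gripper's body presses on something with over 40 N, if the wrist force passes 120 N, or if a joint passes its speed limit or range.

## Robot

A 7-joint arm with a two-finger parallel gripper is mounted at the origin on the work surface. World frame = base frame: x ahead of the robot, y to its left, z up, the work surface at z = 0. Lengths are in m, angles in rad, forces in N, time in s.
With the tool pointing down it reaches from about 0.425 to 0.975 m from the base axis. Payload 16.7 kg.
Tool frame: the origin (TCP) lies midway between the tips of the shut fingers; the grasp point (between the pads) lies 19 mm behind it; z points along the fingers, x is the direction in which the jaws open and shut, and the axes are right-handed (so a half turn about z gives the same grasp; the last joint's range is limited). The gripper opens to 85 mm and grips with 20 to 120 N. Pads are 22 mm wide; open, the fingers measure 114 mm over their backs; the gripper's body (76 mm by 85 mm) begins 54 mm behind the grasp point. The pads swing forward as they close: fully open they stand 13 mm farther back than shut.
Start: joints at [-1.268, 0.426, 0.074, 1.606, -0.034, 1.111, -0.067], TCP at [0.295, 0.607, 0.231] pointing down, gripper open.
Joint ranges: [-2.85, 2.85], [-0.5, 2.14], [-1.23, 1.37], [0.21, 2.46], [-1.02, 4.16], [0.16, 2.05], [-2.73, 2.73]. Speed limits (rad/s): [1.89, 1.89, 2.39, 2.39, 3.01, 3.01, 3.01].

## Interface

Orientations are given as a rotation vector (axis times angle).
In Python, from station import robot gives the robot as it stands.
- The arm moves only by the shell command python3 -m handwheel 'ROWS'. ROWS is JSON, a list that holds one entry, the list of rows, each a list of 5 numbers: the opening, from 0 (shut) to 1 (fully open), then the shift along the tool's x, y, z scaled (see below), then the turn about the tool's z scaled (see below). In form: [[[gripper, x, y, z, spin], ...]]. A call has 1 to 8 rows; each row shifts and turns the pose as measured when the row begins, along the tool's axes as they then stand; what a row does not reach is not made up. The controller multiplies each number of a shift by 400 mm and each number of a turn by 2 rad. A row lasts 1/10 s, in which the tool goes at most 50 mm and 8.59 degrees, less where a joint would pass 70% of its speed; a pose out of reach is approached as far as the arm can. A call with a number of a shift or a turn outside -1 to 1 is refused whole. A call with a gripper value outside its range is refused whole. The fingers move at their own pace and stop on an object; the grip force is fixed at half the most. Time passes only in rows, so rows that do not move let the fingers close. It gives the time, the measured TCP pose, the force and the opening at its end, in the units of the state.
- robot.state(): the state, without advancing time (a new reading comes with each control period).
- robot.get_image(name): name is "side" or "top"; returns a dict with "color" (384x512x3 uint8, blue, green, red), "fov_y" (degrees; the focal length in pixels is half the picture's height over the tangent of half this angle, whatever the lens; pixels are square), "cx", "cy" (the principal point, pixels), "k1" (the pictures are not rectified: a ray, as slopes to the right and down, at radius r is drawn at 1 + k1 r^2 times it, then the intrinsics apply), "R" (3x3) and "t" (3): a world point X has camera coordinates R X + t. Camera axes: x right, y down, z forward; pixel columns grow to the right and rows downward; lengths in m; the calibration is good to about 2 mm. A picture is of the moment at which its call begins. There is no depth.
- robot.hand_in(): hands the job in, once; it reports no verdict.
The state is a dict: "clock": time; "joint_positions": joint angles; "dq": joint speeds; "tau": joint torques, N m; "ee_pos": TCP position; "eef_rot": TCP orientation; "wrist_force": force on the tool from outside, world axes, zero at the start; "ft_torque": the same for the moment, N m; "width": finger opening in m.
Only numpy, scipy, OpenCV 4.12 (cv2) and the standard library are available. Lean on these libraries where they do the work, as an engineer would, in place of code of your own. Each camera call takes 0.05 s, during which the arm holds its last target. There are 200 camera calls.

## Working session

There is one attempt and no reset: what is moved stays moved. The work goes in short steps, Python scripts to look and compute and a shell command to move; the robot and the scene stay as the last step left them, time stands still between calls to the robot, and variables do not carry over. Pictures are saved under pics/ and viewed, about 8 in all and at most 12, crops included, and the job is handed in when it is done.

```bash
ls; mkdir -p pics; python3 - <<'E'
from station import robot
import cv2,numpy as np
s=robot.state(); print(s)
for n in("side","top"):
    d=robot.get_image(n); cv2.imwrite(f"pics/{n}0.png",d["color"])
    print(n,{k:v for k,v in d.items() if k!="color"})
a=cv2.imread("pics/side0.png");b=cv2.imread("pics/top0.png")
E
```

```text
pics
{'clock': 0.0, 'joint_positions': array([-1.26852158,  0.42673832,  0.07383195,  1.60661977, -0.03409756,
        1.11083004, -0.06711413]), 'dq': array([-0.00013642,  0.00212997, -0.00344774, -0.00103106,  0.00050367,
        0.00060231, -0.00135181]), 'tau': array([ 2.51118610e-03, -9.49858975e+01,  3.76189157e+00, -4.63512862e+01,
        1.93034601e-02,  1.00213598e-02,  5.31280406e-07]), 'ee_pos': array([0.2945114 , 0.60688807, 0.2306002 ]), 'eef_rot': array([ 2.66190226e+00,  1.66701323e+00, -1.69657717e-03]), 'wrist_force': array([-0.07071094,  0.33505664,  0.00806608]), 'ft_torque': array([-0.00159982, -0.04410813, -0.01249369]), 'width': 0.08548369383676745}
side {'fov_y': 49.9826868389412, 'cx': 251.05328165939903, 'cy': 191.48082045472998, 'k1': -0.10382597705942939, 'R': array([[-0.75065615, -0.6604116 ,  0.01928352],
       [-0.39063928,  0.42010281, -0.81909376],
       [ 0.53283796, -0.62239067, -0.57333547]]), 't': array([0.45387226, 0.25744269, 0.58718452])}
top {'fov_y': 46.73619067188049, 'cx': 251.308686219324, 'cy': 190.3938432756642, 'k1': -0.17368680391942057, 'R': array([[ 0.01823858, -0.999756  ,  0.01246184],
       [-0.9940839 , -0.01946705, -0.10685614],
       [ 0.10707266, -0.01043921, -0.99419639]]), 't': array([0.03717966, 0.57299349, 1.08373918])}
```

View pics/side0.png

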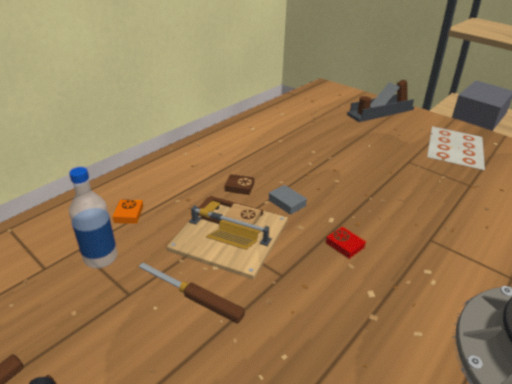

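View pics/top0.png

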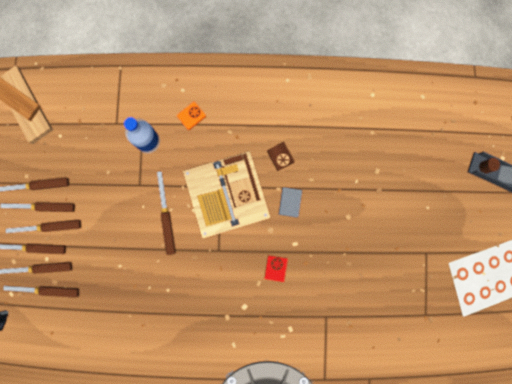

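```bash
cat > h.py <<'E'
import cv2,numpy as np
from station import robot
def K(d):
    f=d["color"].shape[0]/2/np.tan(np.radians(d["fov_y"]/2))
    return np.array([[f,0,d["cx"]],[0,f,d["cy"]],[0,0,1]]),np.array([d["k1"],0,0,0,0.])
def proj(d,X):
    k,D=K(d); return cv2.projectPoints(np.float64(X).reshape(-1,3),cv2.Rodrigues(d["R"])[0],d["t"],k,D)[0][:,0]
def cast(d,uv,z):
    k,D=K(d); p=cv2.undistortPointsIter(np.float64(uv).reshape(-1,1,2),k,D,None,None,(3,50,1e-9))[:,0]
    r=np.c_[p,np.ones(len(p))]@d["R"]; c=-d["R"].T@d["t"]
    return c+r*((z-c[2])/r[:,2])[:,None]
E
python3 - <<'E'
from h import *
d=robot.get_image("top"); im=d["color"]; 
x0,y0=175,140
crop=cv2.resize(im[y0:y0+105,x0:x0+130],None,fx=6,fy=5.7,interpolation=cv2.INTER_CUBIC)
crop=cv2.resize(im[y0:y0+105,x0:x0+130],None,fx=5.5,fy=5.5,interpolation=cv2.INTER_CUBIC)
cv2.imwrite("pics/crop1.png",crop)
# board mask
hsv=cv2.cvtColor(im,cv2.COLOR_BGR2HSV)
for p in [(190,185),(230,233),(260,215),(245,196),(210,208),(175,200)]: print(p,hsv[p[1],p[0]])
print(cast(d,[(184,171),(255,153),(270,215),(204,238)],.012))
E
```

```text
(190, 185) [ 20  97 239]
(230, 233) [ 15 143 205]
(260, 215) [ 22  86 245]
(245, 196) [ 15 124 211]
(210, 208) [ 19 159 200]
(175, 200) [ 15 148 203]
[[ 0.62086708  0.22152741  0.012     ]
 [ 0.67122896  0.04007239  0.012     ]
 [ 0.51231625 -0.00075819  0.012     ]
 [ 0.45086999  0.16513498  0.012     ]]
```

View pics/crop1.png

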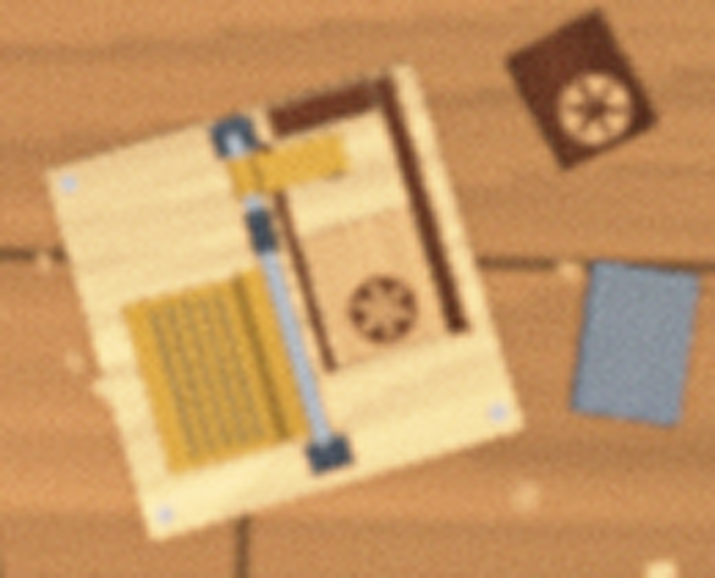

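```bash
cat >> h.py <<'E'
def fit(B,W):  # board xy (mm) -> world xy (m), rigid
    B=np.float64(B)/1000;W=np.float64(W);b=B.mean(0);w=W.mean(0)
    M=(B-b).T@(W-w);th=np.arctan2(M[0,1]-M[1,0],M[0,0]+M[1,1])
    R=np.array([[np.cos(th),-np.sin(th)],[np.sin(th),np.cos(th)]]);t=w-R@b
    return th,R,t,(B@R.T+t-W)*1000
E
python3 - <<'E'
from h import *
from scipy.spatial.transform import Rotation as Ro
d=robot.get_image("top")
px=lambda c:np.array([175,140])+(np.float64(c)+.5)/5.5-.5
B=[(90,90),(90,-90),(-90,-90),(-90,90)]
W=cast(d,px([(47,172),(410,66),(523,428),(152,540)]),.012)[:,:2]
th,R,t,res=fit(B,W);print("yaw",th,"t",t,"res",res.round(1).tolist())
tb=lambda c,z:((cast(d,px(c),z)[:,:2]-t)@R*1000).round(1).tolist()
print("tile top corners fl fr rl rr",tb([(302,230),(405,207),(335,370),(448,342)],.03), "rosette",tb([(383,310)],.03))
print("posts",tb([(232,130),(328,450)],.046),"paddle",tb([(122,305),(170,472),(300,437)],.045))
print("jaw arm",tb([(347,150)],.035),"stop",tb([(325,112)],.026))
print("water",cast(d,[(145,143)],.03),"spare/stone", cast(d,[(281,156),(290,202)],.02),"gouge",cast(d,[(160,173),(170,252)],.01))
s=robot.state();Rt=Ro.from_rotvec(s["eef_rot"]).as_matrix();print(Rt.round(3))
np.savez("b.npz",th=th,R=R,t=t)
# side check: board corners + shaft, stop
ds=robot.get_image("side");
P=lambda x,y,z:np.r_[R@(np.array([x,y])/1000)+t,z/1000]
pts=[P(x,y,12) for x,y in B]+[P(-76,0,46),P(78,0,46)]
im=ds["color"].copy()
for q in proj(ds,pts): cv2.circle(im,tuple(int(v) for v in q.round()),1,(255,0,255),-1)
cv2.imwrite("pics/side1.png",cv2.resize(im[180:290,150:310],None,fx=4.5,fy=4.5,interpolation=cv2.INTER_CUBIC))
E
```

```text
yaw 0.3113322758950953 t [0.56333012 0.11215439] res [[0.3, 1.6], [2.0, -1.2], [-1.0, -1.0], [-1.3, 0.6]]
tile top corners fl fr rl rr [[26.3, -17.9], [23.0, -66.0], [-39.4, -14.0], [-42.0, -66.9]] rosette [[-19.5, -42.8]]
posts [[77.1, -0.4], [-74.0, -0.8]] paddle [[15.1, 69.4], [-63.1, 69.7], [-64.8, 9.5]]
jaw arm [[55.1, -48.0]] stop [[76.5, -43.6]]
water [[0.68898284 0.32250302 0.03      ]] spare/stone [[ 0.66331731 -0.02646626  0.02      ]
 [ 0.54570007 -0.05053609  0.02      ]] gouge [[0.61487346 0.28396915 0.01      ]
 [0.4133866  0.25092697 0.01      ]]
[[ 0.437  0.9   -0.   ]
 [ 0.9   -0.437 -0.001]
 [-0.001  0.    -1.   ]]
```

View pics/side1.png

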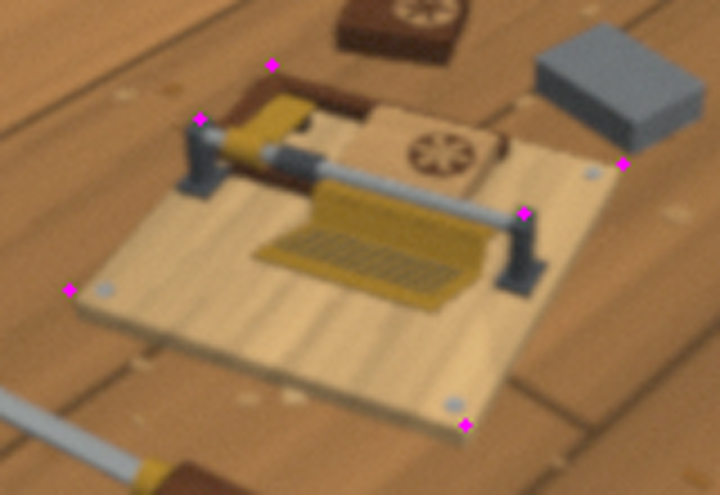

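```bash
python3 -m handwheel '[[[0.9,-0.076,0.086,0,0],[0.9,-0.076,0.086,0,0],[0.9,-0.076,0.086,0,0],[0.9,-0.076,0.086,0,0],[0.9,-0.076,0.086,0,0],[0.9,-0.076,0.086,0,0],[0.9,-0.076,0.086,0,0],[0.9,-0.076,0.086,0,0]]]'
```

```text
clock: 1.05
ee_pos: [0.4369, 0.262, 0.2291]
eef_rot: [-2.652, -1.68, 0.001]
wrist_force: [1.1, -0.6, -0.2]
width: 0.077
```

```bash
python3 -m handwheel '[[[0.9,0,0,0,-0.065],[0.9,0,0,0,-0.065],[0.9,0,0,0,-0.065],[0.9,0,0,0,-0.065],[0.9,0,0,0,-0.065],[0.9,0,0,0,-0.06]]]'
cat >> h.py <<'E'
def where(x,y,z):
    from scipy.spatial.transform import Rotation as Ro
    b=np.load("b.npz");s=robot.state();M=Ro.from_rotvec(s["eef_rot"]).as_matrix();p=s["ee_pos"]
    yaw=np.arctan2(M[1,1],M[0,1])-b["th"]
    print("clock",s["clock"],"board",((p[:2]-b["t"])@b["R"]*1000).round(1),"z",p[2].round(4),"yawerr",yaw.round(3),"w",round(s["width"],4),"F",s["wrist_force"].round(1))
    T=np.r_[b["R"]@np.array([x,y])/1000+b["t"],z/1000]
    print("shift/400mm",(M.T@(T-p)/.4).round(4),"spin",round(yaw/2,4))
E
python3 -c "from h import *;where(-57,4.5,120)"
```

```text
clock: 1.65
ee_pos: [0.4401, 0.2534, 0.23]
eef_rot: [-1.808, -2.568, -0.001]
wrist_force: [0.3, 0.0, 0.1]
width: 0.0767
clock 1.65 board [-74.1 172.3] z 0.23 yawerr 0.033 w 0.0767 F [0.3 0.  0.1]
shift/400mm [-0.4208  0.029   0.2747] spin 0.0163
```

```bash
python3 -m handwheel '[[[0.9,-0.1,0.006,0,0.016],[0.9,-0.1,0.006,0,0],[0.9,-0.1,0.006,0,0],[0.9,-0.1,0.006,0.05,0],[0.9,-0.03,0.003,0.1,0],[0.9,0,0,0.1,0],[0.9,0,0,0,0]]]'; python3 - <<'E'
from h import *
where(-57,4.5,80)
for n,(x,y,w,h) in {"side":(120,110,210,180),"top":(150,110,160,140)}.items():
    d=robot.get_image(n);cv2.imwrite(f"pics/{n}2.png",d["color"])
    c=cv2.resize(d["color"][y:y+h,x:x+w],(400,int(400*h/w)),interpolation=cv2.INTER_CUBIC)
    out=c if n=="side" else np.hstack([out[:340],c[:340]] )
cv2.imwrite("pics/pair2.png",out)
E
```

```text
clock: 2.35
ee_pos: [0.5088, 0.0886, 0.1292]
eef_rot: [1.84, 2.543, 0.009]
wrist_force: [-0.2, 1.1, 0.4]
width: 0.077
clock 2.35 board [-59.1  -5.7] z 0.1292 yawerr 0.007 w 0.077 F [-0.2  1.1  0.4]
shift/400mm [0.0254 0.0047 0.1231] spin 0.0034
```

View pics/pair2.png

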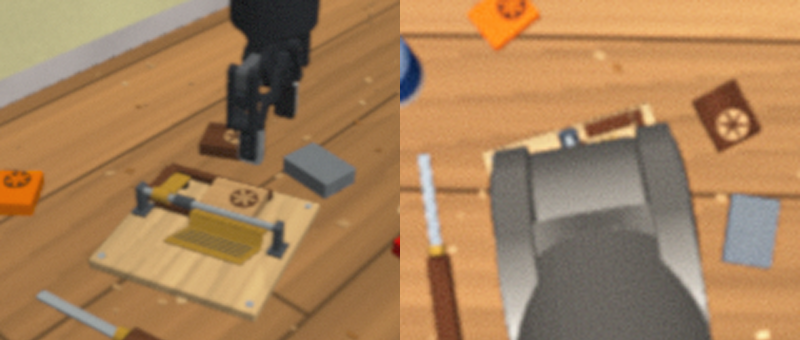

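```bash
python3 -m handwheel '[[[0.9,0.025,0.005,0.07,0.003],[0.9,0,0,0.06,0],[0.9,0,0,0.02,0],[0.9,0,0,0,0]]]';python3 -c "from h import *;where(-57,4.5,30)"
```

```text
clock: 2.85
ee_pos: [0.5155, 0.1046, 0.0806]
eef_rot: [1.838, 2.534, 0.032]
wrist_force: [0.2, -0.5, 0.0]
width: 0.0769
clock 2.85 board [-47.9   7.5] z 0.0806 yawerr 0.005 w 0.0769 F [ 0.2 -0.5  0. ]
shift/400mm [-0.0078 -0.0258  0.1259] spin 0.0023
```

```bash
python3 -m handwheel '[[[0.9,-0.008,-0.026,0,0.002],[0.9,0,0,0,0],[0.9,0,0,0,0]]]';cat >> h.py <<'E'
def tilt():
    from scipy.spatial.transform import Rotation as Ro
    b=np.load("b.npz");z=Ro.from_rotvec(robot.state()["eef_rot"]).as_matrix()[:,2];print("toolz in board",(z[:2]@b["R"]).round(4))
E
python3 -c "from h import *;where(-57,4.5,50);tilt()"
```

```text
clock: 3.15
ee_pos: [0.5075, 0.0986, 0.0843]
eef_rot: [1.842, 2.529, 0.039]
wrist_force: [-0.5, 0.3, -0.6]
width: 0.0768
clock 3.15 board [-57.3   4.2] z 0.0843 yawerr 0.001 w 0.0768 F [-0.5  0.3 -0.6]
shift/400mm [ 0.0005 -0.0017  0.0858] spin 0.0003
toolz in board [0.0278 0.0041]
```

```bash
python3 -m handwheel '[[[0.9,0,-0.001,0.03,0],[0.9,0,-0.001,0.03,0],[0.9,0,-0.001,0.03,0],[0.9,0,0,0,0]]]';python3 -c "from h import *;where(-57,4.5,36);tilt()"
```

```text
clock: 3.55
ee_pos: [0.5078, 0.0988, 0.0463]
eef_rot: [1.841, 2.528, 0.042]
wrist_force: [-0.8, -0.6, 0.4]
width: 0.0766
clock 3.55 board [-57.    4.3] z 0.0463 yawerr 0.0 w 0.0766 F [-0.8 -0.6  0.4]
shift/400mm [ 0.0003 -0.0009  0.0258] spin 0.0002
toolz in board [0.0297 0.0045]
```

```bash
python3 -m handwheel '[[[0.9,0,0,0.02,0],[0.9,0,0,0.012,0],[0.9,0,0,0,0]]]'; python3 - <<'E'
from h import *
where(-57,4.5,10);tilt()
d=robot.get_image("side");print(d["color"].shape)
cv2.imwrite("pics/side3.png",cv2.resize(d["color"][150:290,150:310],None,fx=4.2,fy=4.2,interpolation=cv2.INTER_CUBIC))
E
```

```text
clock: 3.85
ee_pos: [0.5078, 0.0988, 0.0315]
eef_rot: [1.842, 2.529, 0.039]
wrist_force: [0.0, -0.3, 0.4]
width: 0.0768
clock 3.85 board [-56.9   4.3] z 0.0315 yawerr 0.0 w 0.0768 F [ 0.  -0.3  0.4]
shift/400mm [ 0.0003 -0.0016  0.0537] spin 0.0001
toolz in board [0.0279 0.0042]
(384, 512, 3)
```

View pics/side3.png

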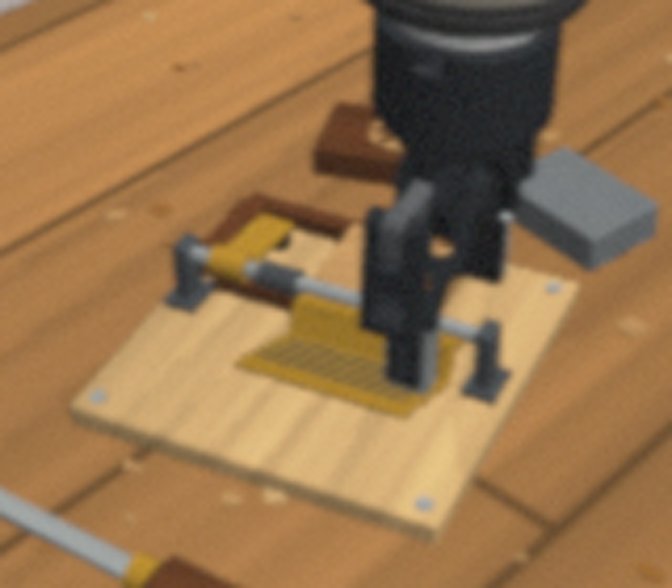

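```bash
python3 -m handwheel '[[[0.9,0,-0.001,0.015,0],[0.9,0,0,0.01,0],[0.9,0,0,0,0]]]'; python3 -c "from h import *;where(-57,4.5,10)"
```

```text
clock: 4.2
ee_pos: [0.5085, 0.0985, 0.0217]
eef_rot: [1.842, 2.527, 0.041]
wrist_force: [0.1, -1.6, 2.9]
width: 0.0769
clock 4.2 board [-56.4   3.8] z 0.0217 yawerr -0.0 w 0.0769 F [ 0.1 -1.6  2.9]
shift/400mm [ 0.0017 -0.0024  0.0292] spin -0.0001
```

```bash
python3 -m handwheel '[[[0.9,0.001,-0.002,0.012,0],[0.9,0,0,0.01,0],[0.9,0,0,0.004,0]]]'; python3 -c "from h import *;where(-57,4.5,8)"
```

```text
clock: 4.5
ee_pos: [0.5089, 0.0981, 0.0112]
eef_rot: [1.842, 2.525, 0.043]
wrist_force: [-0.2, -4.2, 7.3]
width: 0.0767
clock 4.5 board [-56.2   3.3] z 0.0112 yawerr -0.001 w 0.0767 F [-0.2 -4.2  7.3]
shift/400mm [ 0.0029 -0.0024  0.008 ] spin -0.0006
```

```bash
python3 -m handwheel '[[[0.9,0.002,-0.001,0.006,0],[0.9,0,0,0.003,0]]]'; python3 - <<'E'
from h import *
where(-57,4.5,9);tilt()
o=[]
for n,(x,y,w,h) in {"side":(160,180,140,105),"top":(170,130,120,90)}.items():
    d=robot.get_image(n)
    o.append(cv2.resize(d["color"][y:y+h,x:x+w],(400,300),interpolation=cv2.INTER_CUBIC))
cv2.imwrite("pics/pair4.png",np.hstack(o))
E
```

```text
clock: 4.7
ee_pos: [0.5094, 0.0978, 0.0088]
eef_rot: [1.843, 2.522, 0.044]
wrist_force: [-12.4, -5.8, 43.7]
width: 0.0769
clock 4.7 board [-55.8   2.9] z 0.0088 yawerr -0.003 w 0.0769 F [-12.4  -5.8  43.7]
shift/400mm [ 0.0041 -0.0031 -0.0006] spin -0.0014
toolz in board [0.0331 0.0028]
```

View pics/pair4.png

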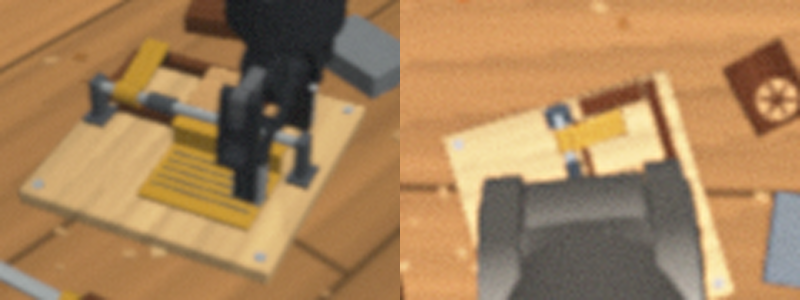

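```bash
python3 -m handwheel '[[[0.9,0.002,0,-0.005,0],[0.9,0,0.005,0,0]]]'; python3 -c "from h import *;where(-40,4.5,11)"
```

```text
clock: 5.0
ee_pos: [0.5102, 0.0989, 0.0117]
eef_rot: [1.844, 2.523, 0.044]
wrist_force: [-3.9, -0.3, 4.7]
width: 0.0766
clock 5.0 board [-54.6   3.6] z 0.0117 yawerr -0.003 w 0.0766 F [-3.9 -0.3  4.7]
shift/400mm [0.0023 0.0364 0.0029] spin -0.0015
```

```bash
python3 -m handwheel '[[[0.9,0.001,0.012,0.002,0],[0.9,0,0.012,0.001,0],[0.9,0,0.012,0.001,0],[0.9,0,0,0,0]]]'; python3 -c "from h import *;where(-20,4.5,11);tilt()"
```

```text
clock: 5.4
ee_pos: [0.5211, 0.1037, 0.0102]
eef_rot: [1.846, 2.528, 0.039]
wrist_force: [-1.0, -3.0, 17.7]
width: 0.0771
clock 5.4 board [-42.8   4.9] z 0.0102 yawerr -0.002 w 0.0771 F [-1.  -3.  17.7]
shift/400mm [-0.0008  0.0571 -0.0004] spin -0.001
toolz in board [0.0267 0.0052]
```

```bash
python3 -m handwheel '[[[0.9,-0.001,0.012,-0.003,0],[0.9,0,0.012,0,0],[0.9,0,0.012,0,0],[0.9,0,0.012,0,0]]]'; python3 -c "from h import *;where(0,4.5,12.5);tilt()"
```

```text
clock: 5.8
ee_pos: [0.5369, 0.1097, 0.011]
eef_rot: [1.847, 2.532, 0.034]
wrist_force: [-3.0, -1.6, 4.9]
width: 0.0767
clock 5.8 board [-25.9   5.7] z 0.011 yawerr -0.001 w 0.0767 F [-3.  -1.6  4.9]
shift/400mm [-0.003   0.0648 -0.0023] spin -0.0004
toolz in board [0.0217 0.0069]
```

```bash
python3 -m handwheel '[[[0.9,-0.003,0.012,-0.001,0],[0.9,0,0.012,0,0],[0.9,0,0.012,0,0],[0.9,0,0.006,0,0]]]'; python3 - <<'E'
from h import *
where(0,4.5,12);tilt()
o=[]
for n,(x,y,w,h) in {"side":(160,180,140,105),"top":(190,140,80,60)}.items():
    d=robot.get_image(n)
    o.append(cv2.resize(d["color"][y:y+h,x:x+w],(400,300),interpolation=cv2.INTER_CUBIC))
cv2.imwrite("pics/pair5.png",np.hstack(o))
E
```

```text
clock: 6.2
ee_pos: [0.5543, 0.1144, 0.0115]
eef_rot: [1.847, 2.534, 0.033]
wrist_force: [-3.2, -0.9, 5.5]
width: 0.0768
clock 6.2 board [-7.9  4.9] z 0.0115 yawerr -0.0 w 0.0768 F [-3.2 -0.9  5.5]
shift/400mm [-0.001   0.0198 -0.001 ] spin -0.0001
toolz in board [0.0208 0.0073]
```

View pics/pair5.png

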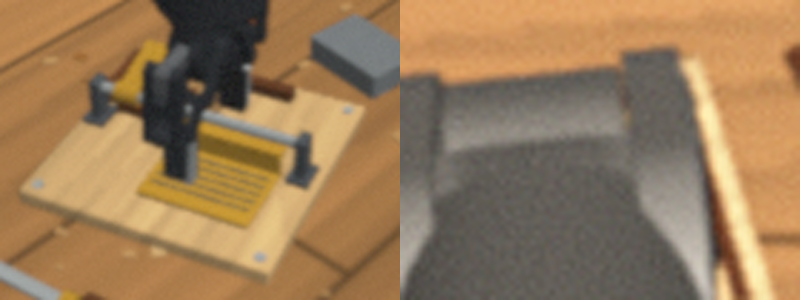

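```bash
python3 -m handwheel '[[[0.9,-0.001,0.012,0,0],[0.9,0,0.006,0,0]]]'; python3 -c "from h import *;where(0,4.5,12);tilt()"; python3 -m handwheel '[[[0.9,0,0.006,0,0],[0.9,0,0.004,0,0]]]'; python3 -c "from h import *;where(0,4.5,12)"
```

```text
clock: 6.5
ee_pos: [0.5615, 0.1162, 0.0117]
eef_rot: [1.847, 2.533, 0.033]
wrist_force: [-2.2, -0.6, 3.9]
width: 0.0769
clock 6.5 board [-0.5  4.5] z 0.0117 yawerr -0.0 w 0.0769 F [-2.2 -0.6  3.9]
shift/400mm [ 0.0001  0.0014 -0.0008] spin -0.0002
toolz in board [0.0211 0.0074]
clock: 6.7
ee_pos: [0.5626, 0.1162, 0.011]
eef_rot: [1.851, 2.535, 0.026]
wrist_force: [-12.1, -3.1, 9.8]
width: 0.077
clock 6.7 board [0.5 4.1] z 0.011 yawerr -0.002 w 0.077 F [-12.1  -3.1   9.8]
shift/400mm [ 0.0011 -0.0013 -0.0024] spin -0.001
```

```bash
python3 -m handwheel '[[[0.9,0,0.002,-0.001,0],[0.9,0,0.002,0,0],[0.9,0,0.001,0,0]]]'; python3 -c "from h import *;where(-4,4.5,12)"; python3 -m handwheel '[[[0.9,0,-0.006,-0.001,0],[0.9,0,-0.006,0,0],[0.9,0,0,0,0]]]'; python3 -c "from h import *;where(-4,4.5,12);tilt()"
```

```text
clock: 7.0
ee_pos: [0.5625, 0.1159, 0.0108]
eef_rot: [-1.854, -2.535, -0.02]
wrist_force: [-5.0, -0.7, 6.8]
width: 0.0767
clock 7.0 board [0.4 3.9] z 0.0108 yawerr -0.004 w 0.0767 F [-5.  -0.7  6.8]
shift/400mm [ 0.0016 -0.0109 -0.003 ] spin -0.0019
clock: 7.3
ee_pos: [0.56, 0.1152, 0.012]
eef_rot: [1.854, 2.534, 0.026]
wrist_force: [-2.9, -0.5, 5.6]
width: 0.0766
clock 7.3 board [-2.3  3.9] z 0.012 yawerr -0.004 w 0.0766 F [-2.9 -0.5  5.6]
shift/400mm [ 0.0014 -0.0043 -0.0002] spin -0.002
toolz in board [0.0142 0.0081]
```

```bash
python3 -m handwheel '[[[0.9,0,-0.008,0,0],[0.9,0,-0.008,0,0],[0.9,0,-0.008,0,0],[0.9,0,0,0,0]]]'; python3 -c "from h import *;where(-12,4.5,50)"; python3 -m handwheel '[[[0.9,0,0,-0.02,0],[0.9,0,0,-0.02,0],[0.9,0,0,-0.03,0],[0.9,0,0,-0.04,0],[0.9,0,0,-0.06,0],[0.9,0,0,-0.1,0],[0.9,0,0,-0.1,0]]]'; python3 -c "from h import *;where(-12,4.5,50);tilt()"
```

```text
clock: 7.7
ee_pos: [0.5514, 0.1124, 0.0123]
eef_rot: [1.854, 2.532, 0.029]
wrist_force: [0.7, 0.2, 4.6]
width: 0.0767
clock 7.7 board [-11.3   3.8] z 0.0123 yawerr -0.004 w 0.0767 F [0.7 0.2 4.6]
shift/400mm [ 0.0024 -0.0001 -0.0942] spin -0.0022
clock: 8.4
ee_pos: [0.5443, 0.1085, 0.1635]
eef_rot: [-1.853, -2.532, -0.01]
wrist_force: [-0.0, 0.3, 0.0]
width: 0.0771
clock 8.4 board [-19.2   2.4] z 0.1635 yawerr -0.004 w 0.0771 F [-0.   0.3  0. ]
shift/400mm [0.0034 0.0171 0.2838] spin -0.0021
toolz in board [0.0032 0.0069]
```

Lifted clear; I move back toward the robot's right-rear (−board x) to uncover the board for a check.

```bash
python3 -m handwheel '[[[0.9,0.1,0,-0.05,0],[0.9,0.1,0,-0.03,0],[0.9,0.1,0,0,0],[0.9,0.1,0,0,0],[0.9,0,0,0,0],[0.9,0,0,0,0]]]'; python3 - <<'E'
from h import *
where(0,0,200)
o=[]
for n,(x,y,w,h) in {"side":(160,180,140,105),"top":(175,140,120,90)}.items():
    d=robot.get_image(n);cv2.imwrite(f"pics/{n}6.png",d["color"])
    o.append(cv2.resize(d["color"][y:y+h,x:x+w],(400,300),interpolation=cv2.INTER_CUBIC))
cv2.imwrite("pics/pair6.png",np.hstack(o))
E
```

```text
clock: 9.0
ee_pos: [0.496, 0.2643, 0.2102]
eef_rot: [1.86, 2.529, 0.026]
wrist_force: [0.8, -0.3, -0.3]
width: 0.0771
clock 9.0 board [-17.5 165.4] z 0.2102 yawerr -0.009 w 0.0771 F [ 0.8 -0.3 -0.3]
shift/400mm [-0.4134  0.047   0.0228] spin -0.0043
```

View pics/pair6.png

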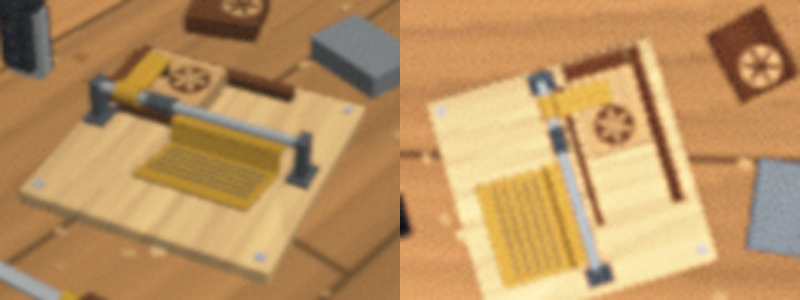

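```bash
python3 - <<'E'
from h import *
b=np.load("b.npz");d=robot.get_image("top")
px=lambda c:np.array([175,140])+(np.float64(c)+.5)/(10/3)-.5
print("rosette, rear corners",((cast(d,px([(214,124),(185,160),(250,142)]),.03)[:,:2]-b["t"])@b["R"]*1000).round(1).tolist())
print(((cast(d,px([(76,187),(107,288)]),.036)[:,:2]-b["t"])@b["R"]*1000).round(1).tolist())
for n in("spare","stone"):pass
a=cv2.imread("pics/top0.png");c=cv2.imread("pics/top6.png");m=(cv2.absdiff(a,c).max(2)>70).astype(np.uint8)
k=cv2.connectedComponentsWithStats(m)[2];print("changed",[r.tolist() for r in k[1:] if r[4]>8])
E
```

```text
rosette, rear corners [[30.7, -43.7], [10.7, -14.9], [9.7, -65.8]]
[[14.0, 69.0], [-65.1, 67.9]]
changed [[70, 151, 108, 98, 4237], [233, 172, 12, 9, 50], [53, 180, 54, 96, 1135], [42, 188, 19, 14, 175], [238, 190, 13, 13, 125], [111, 194, 4, 5, 10], [43, 202, 15, 10, 116], [49, 213, 5, 4, 9], [48, 221, 15, 10, 114], [87, 240, 4, 5, 10], [72, 250, 110, 64, 2909], [0, 310, 8, 21, 120], [83, 313, 127, 66, 5869], [143, 379, 7, 5, 16], [151, 379, 61, 5, 269], [106, 381, 6, 3, 9]]
```

```bash
python3 -c "from station import robot;print(robot.hand_in(), robot.state()['wrist_force'])"
```

```text
the job is handed in; nothing more can be done
the job is handed in; nothing more can be done
```

The pale tile is home in the hold-down and the job is handed in, at about 9 s of the 48 s allowed.

One fingertip pressed the paddle fully down. The other pushed the tile under the open jaw until it met about 12 N of resistance at the end stop. I then backed off, let the paddle up and moved clear.

**Last checks:**
- **Tile position:** the final top view puts the tile's rear edge at x ≈ 10–11 mm, so its origin is at about 40–41 mm against a nominal 41. It is centred near y ≈ -42 and is about 0.02 rad off square.
- **Jaw:** in both views it rests on the tile, with the paddle back up. The clip angle and grip force were not measured.
- **Other objects:** the views before and after show no change at the spare tile, stone or water bottle. The arm hid part of the gouge in that comparison, but the gripper was never low near it.

**Did not go smoothly:**
- **Paddle force:** when the paddle hit its stop the wrist force briefly read 44 N, from a fingertip, and I eased off at once.
- **Tool tilt:** the tool leaned by up to 0.03 rad during the moves, which I corrected for along the way.

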